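Clip the blue glaze test ring onto the snap hook of the sample stand

ROBOT

A 6-joint arm with a two-finger parallel gripper is mounted at the origin on the work surface. World frame = base frame: x ahead of the robot, y to its left, z up, the work surface at z = 0. Lengths are in m, angles in rad, forces in N, time in s.
With the tool pointing down it reaches from about 0.325 to 0.775 m from the base axis. Payload 5.5 kg.
Tool frame: the origin (TCP) lies at the centre of the arm's flange, where the gripper is bolted on; the fingertips stand 173 mm ahead of it and the grasp point (between the pads) lies arm.grip_depth ahead of it (arm.grip_depth is the distance from the TCP to the grasp point, in m); z points along the fingers, y is the line along which they close (so a half turn about z gives the same grasp; the last joint's range is limited). The gripper opens to 85 mm and grips with 20 to 120 N. Pads are 22 mm wide; open, the fingers measure 114 mm over their backs; the gripper's body (76 mm by 85 mm) begins 54 mm behind the grasp point. The pads swing forward as they close: fully open they stand 13 mm farther back than shut.
Start: joints at [-1.373, 0.091, 1.231, -0, 1.82, -0.057], TCP at [0.151, -0.581, 0.405] pointing down, gripper open.
Joint ranges: [-2.87, 2.87], [-0.86, 2.18], [0.17, 2.46], [-1.51, 4.65], [0.06, 2.69], [-2.65, 2.65]. Speed limits (rad/s): [2.57, 2.57, 3.01, 3.14, 3.14, 3.14].

INTERFACE

Orientations are given as a unit quaternion [w, x, y, z].
In Python, from rig import arm, vision gives the robot as it stands.
- The arm moves only by the shell command python3 -m creep 'ROWS' [FORCE]. ROWS is JSON, a list of rows, each a list of 3 entries, a list of its own where there are three numbers: the opening, from -1 (shut) to 1 (fully open), then the shift along the tool's x, y, z in mm, then the turn, a rotation vector about the tool's x, y, z in rad. A call has 1 to 12 rows; each row is the pose to reach, as a shift and turn from the pose commanded when the call began, along the tool's axes at that moment; what a row does not reach only later rows make up. A row lasts 1/8 s, in which the tool goes at most 62.5 mm and 10.7 degrees, less where a joint would pass 70% of its speed; a pose out of reach is approached as far as the arm can. A call with a gripper value outside its range is refused whole. The fingers move at their own pace and stop on an object; FORCE is the grip in N (left out, the last holds). Time passes only in rows, so rows that repeat a pose let the fingers close. It gives the time, the measured TCP pose, the force, the opening and the grip force at its end, in the units of the state.
- arm.state(): the state, without advancing time (a new reading comes with each control period).
- vision.camera(name): name is "scene" or "top"; returns a dict with "img" (400x640x3 uint8, red, green, blue), "camera_matrix" (3x3 intrinsics, pixels), "k1" (the pictures are not rectified: a ray, as slopes to the right and down, at radius r is drawn at 1 + k1 r^2 times it, then the intrinsics apply), "xyz" and "orientation" of the camera in the world. Camera axes: x right, y down, z forward; pixel columns grow to the right and rows downward; lengths in m; the calibration is good to about 2 mm. A picture is of the moment at which its call begins. There is no depth.
- arm.hand_in(): hands the job in; it is judged then, once.
The state is a dict: "time": time; "joint_pos": joint angles; "qd": joint speeds; "effort": joint torques, N m; "ee_pos": TCP position; "ee_rot": TCP orientation; "contact_force": force on the tool from outside, world axes, zero at the start; "wrist_torque": the same for the moment, N m; "finger_gap": finger opening in m; "finger_force": force on a finger pad.
Only numpy, scipy, OpenCV 4.12 (cv2) and the standard library are available. Lean on these libraries where they do the work, as an engineer would, in place of code of your own. Each camera call takes 0.05 s, during which the arm holds its last target. There are 200 camera calls.

TASK

Pick up the blue glazed test ring and clip it onto the snap hook of the sample stand: lower it flat over the upright nose and push it down through the red sprung gate until the gate snaps shut above it. Let go so that the ring lies low in the closed hook around the nose, and leave the white ring where it is.

Things in the scene. Friction and masses are not known exactly. Their poses are not given: they have to be found in the camera images.
- ring_blue: fired clay test ring lying flat on the table, three quarters glazed blue and one quarter bare terracotta: outer diameter 62 mm, hole 44 mm, 10 mm thick, about 45 g. Origin at the centre of its underside, z is the ring's axis; round, so its yaw does not matter
- ring_white: a second ring of the same size and make, glazed white where the other is blue; to be left alone
- stand: fixed sample stand: dark wooden foot (x -45 to 85, y +-40, top z 20 mm) under a steel snap hook, an upright U of 10 mm bar in its x-z plane. Origin on the table under the nose; x points from nose to spine. Nose: upright bar at x 0, spine at x 52, tops at z 101, bottom bar's top at z 32 mm. Lower the ring with its centre at x -5 (-14 to 5), y 0 (+-12 mm), level, fingers at its +-y sides
- gate (a joint): red 6 mm gate bar across the hook's mouth from a pin at the spine (stand x 52, z 92 mm) to the nose; rad, 0 shut (level), grows as its tip is pressed down, stop 1.4. Spring 0.08 N m shut, 0.14 fully in: 2 to 5 N at the ring. The ring's spine side pushes it down; it snaps back up over the ring once the ring's underside is at about z 40 mm; there is room down to z 34 mm
Mind the look-alikes: they are no part of the job. Leave any green look-alike of the ring_blue alone. What is shaped like the stand but purple or turquoise is not meant.

How it is judged:
By the outcome, as a careful person would: the job done as asked, in the order asked, and still so for the second after the job is handed in, with the robot touching nothing.
It also fails if it takes over 38 s, if anything falls off the work surface, if the arm or the gripper's body presses on something with over 40 N, if the wrist force passes 120 N, or if a joint passes its speed limit or range.

## Working session

There is one attempt and no reset: what is moved stays moved. The work goes in short steps, Python scripts to look and compute and a shell command to move; the robot and the scene stay as the last step left them, time stands still between calls to the robot, and variables do not carry over. Pictures are saved under pics/ and viewed, at most 10 in all, crops included, and the job is handed in when it is done.

```bash
ls; mkdir -p pics
python3 - <<'E'
from rig import arm, vision
import cv2
for n in ("scene","top"):
    c=vision.camera(n); cv2.imwrite(f"pics/{n}0.png",c["img"][:,:,::-1]); print(n,c["camera_matrix"],c["k1"],c["xyz"],c["orientation"])
print(arm.state(),arm.grip_depth)
E
```

```text
pics
scene [[401.67734726   0.         312.83688144]
 [  0.         401.67734726 191.3475672 ]
 [  0.           0.           1.        ]] -0.0302659733357749 [0.87906618 0.09080773 0.73629793] [-0.17089711  0.58439541  0.75882441 -0.23121785]
top [[457.73719701   0.         316.44761657]
 [  0.         457.73719701 205.67681746]
 [  0.           0.           1.        ]] 0.041545133292768495 [ 0.40789019 -0.03759269  1.00275474] [-0.02942871  0.70813005 -0.70471846  0.03252199]
{'time': 0.1, 'joint_pos': array([-1.37268769e+00,  9.18044978e-02,  1.23176112e+00,  2.37397880e-05,
        1.81978227e+00, -5.67160130e-02]), 'qd': array([-0.00085134, -0.00075587, -0.00183951, -0.00107846, -0.00079086,
       -0.00054573]), 'effort': array([ 2.41529386e-03, -4.60216427e+01, -4.19219255e+01, -4.28124838e-05,
        1.06043954e-02,  2.51963093e-05]), 'ee_pos': array([ 0.15125006, -0.58068573,  0.40365358]), 'ee_rot': array([-8.76237032e-04,  9.91893272e-01,  1.27070715e-01, -5.05149001e-05]), 'contact_force': array([ 0.01926476, -0.81310867, -0.45741972]), 'wrist_torque': array([-0.04198814, -0.0053068 ,  0.02716303]), 'finger_force': 0.0, 'finger_gap': 0.08544937931540725} 0.1547
```

View pics/scene0.png

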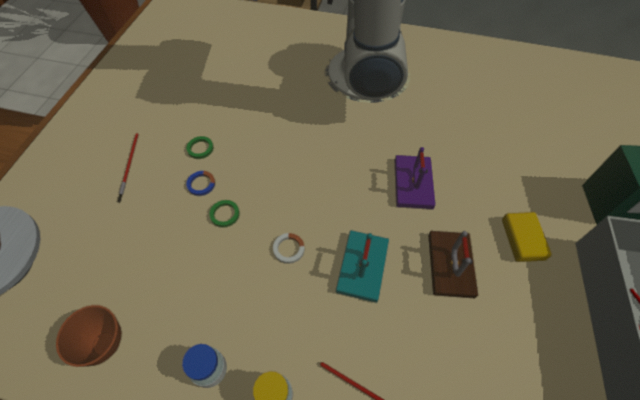

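View pics/top0.png

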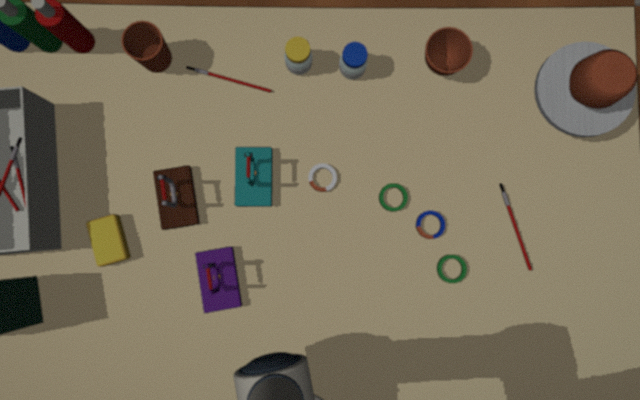

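The blue ring is at scene (200,183) and top (431,224). The wooden stand is at scene (453,263) and top (176,197). I'll enlarge both.

```bash
cat > h.py <<'E'
import numpy as np, cv2
from scipy.spatial.transform import Rotation as R
from scipy.optimize import least_squares
from rig import arm, vision
def rot(q): return R.from_quat(np.r_[q[1:],q[0]])
def ray(c,uv):
    K=c["camera_matrix"]; d=(np.array(uv,float)-K[:2,2])/K[0,0]; s=d.copy()
    for _ in range(20): s=d/(1+c["k1"]*(s@s))
    return np.array(c["xyz"]),rot(c["orientation"]).apply(np.r_[s,1])
def onz(c,uv,z):
    o,d=ray(c,uv); return o+d*(z-o[2])/d[2]
def proj(c,P):
    p=rot(c["orientation"]).inv().apply(np.atleast_2d(P)-c["xyz"]); s=p[:,:2]/p[:,2:]
    K=c["camera_matrix"]; return s*(1+c["k1"]*(s**2).sum(1,keepdims=True))*K[0,0]+K[:2,2]
def tri(c1,u1,c2,u2):
    o1,d1=ray(c1,u1);o2,d2=ray(c2,u2)
    t=np.linalg.lstsq(np.c_[d1,-d2],o2-o1,rcond=None)[0]; a=o1+d1*t[0];b=o2+d2*t[1]
    return (a+b)/2,np.linalg.norm(a-b)
def crop(c,x,y,w,h,W,H): 
    return cv2.resize(c["img"][y:y+h,x:x+w,::-1],(W,H),interpolation=cv2.INTER_CUBIC)
E
python3 - <<'E'
from h import *
s=vision.camera("scene");t=vision.camera("top")
a=np.hstack([crop(s,415,215,80,60*5//4,400,375),crop(t,140,160,80,75,400,375)])
b=np.hstack([crop(s,170,160,80,45,400,225),crop(t,390,202,80,45,400,225)])
cv2.imwrite("pics/c1.png",np.vstack([a,b]))
for n,c in(("s",s),("t",t)):
    h=cv2.cvtColor(c["img"],cv2.COLOR_RGB2HSV)
    x0,y0=(180,165) if n=="s" else (408,202)
    r=h[y0:y0+42,x0:x0+42]; g=(r[...,0]>108)&(r[...,0]<130)&(r[...,1]>120)
    ys,xs=np.nonzero(g); print(n,xs.min()+x0,xs.max()+x0,ys.min()+y0,ys.max()+y0)
E
```

```text
s 187 213 171 193
t 417 444 211 236
```

View pics/c1.png

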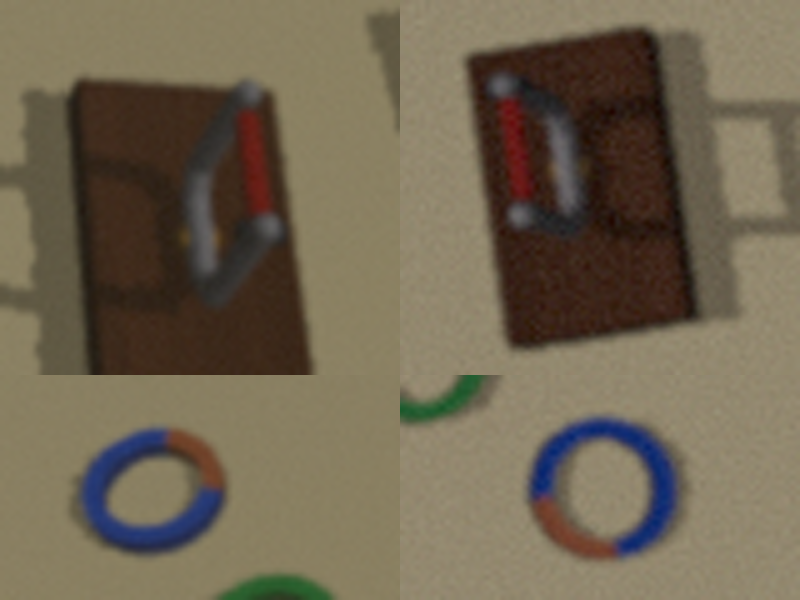

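The crop shows both stand posts and the gate. In the top view the post tops are at (160,177) and (164,202.6), in the scene view at (465,233.4) and (468.6,260). The ring centre is at scene (200.7,183.2) and top (430.7,224.4). Next I'll fit the poses.

Run:
```python
from h import *
s=vision.camera("scene");t=vision.camera("top")
p,e=tri(s,(200.7,183.2),t,(430.7,224.4)); print("ring",p,e)
A=tri(s,(465,233.4),t,(164,202.6));B=tri(s,(468.6,260),t,(160,177)); print("near post",A,"far post",B)
S=[(465,233.4),(468.6,260)];T=[(164,202.6),(160,177)]
cs=[(431,231),(469.4,233),(433,296),(476,296)]; ct=[(198,224),(162,229.4),(189,166),(154,171.4)]  # near-left?,near,far,far
for flip in(0,1):
    xs=[0,52] if not flip else [52,0]; fx=[-45,-45,85,85] if not flip else [85,85,-45,-45]
    best=None
    sg=-1 if not flip else 1
    M=np.array([[xs[0],0,101],[xs[1],0,101]]+[[f,y*sg,20] for f,y in zip(fx,[40,-40,40,-40])])/1e3
    def f(v,full=False):
        W=R.from_euler('z',v[2]).apply(M)+[v[0],v[1],v[3]]
        return np.r_[(proj(s,W)-(S+cs)).ravel(),(proj(t,W)-(T+ct)).ravel()]
    r=least_squares(f,[A[0][0],A[0][1],np.pi*flip,0],loss='soft_l1'); print(flip,r.x,r.cost); print(f(r.x).reshape(-1,2).round(1).tolist())
print("white",onz(t,(323,178),.005))
st=arm.state(); print(rot(st["ee_rot"]).as_matrix().round(3))
```

```text
ring [ 0.4557291  -0.29056678  0.002776  ] 0.001430215458695386
near post (array([0.49204407, 0.26037086, 0.09696921]), np.float64(0.0010363553961835906)) far post (array([0.54291697, 0.26939593, 0.09778714]), np.float64(0.0006187946870801379))
0 [ 0.49145296  0.25994224  0.16773139 -0.0055344 ] 8.084375675868936
[[-0.8, 0.1], [-1.1, 0.3], [-1.4, -0.3], [0.2, 0.7], [1.0, -3.0], [1.8, 0.5], [0.2, 0.4], [0.6, 0.3], [-0.0, 0.1], [-1.3, 0.7], [0.5, -0.9], [-1.4, -0.5]]
1 [ 0.53274148  0.26906309  3.303124   -0.01243693] 27.769319646405982
[[-1.2, -2.9], [-1.7, -3.1], [-0.9, 2.3], [0.6, 3.5], [1.1, -0.6], [1.7, 3.2], [0.8, 5.7], [1.4, 5.7], [-0.6, -0.5], [-1.6, -0.1], [0.4, -1.1], [-1.3, -1.0]]
white [ 0.55675416 -0.05588843  0.005     ]
[[ 0.968  0.252 -0.   ]
 [ 0.252 -0.968  0.001]
 [ 0.    -0.001 -1.   ]]
```

```bash
python3 -m creep '[[1,[368,-204,160],[0,0,0.085]],[1,[368,-204,160],[0,0,0.085]],[1,[368,-204,160],[0,0,0.085]],[1,[368,-204,160],[0,0,0.085]],[1,[368,-204,160],[0,0,0.085]],[1,[368,-204,160],[0,0,0.085]],[1,[368,-204,160],[0,0,0.085]],[1,[368,-204,160],[0,0,0.085]],[1,[368,-204,160],[0,0,0.085]],[1,[368,-204,160],[0,0,0.085]],[1,[368,-204,160],[0,0,0.085]],[1,[368,-204,160],[0,0,0.085]]]'
python3 - <<'E'
from h import *
st=arm.state(); print(st["time"],st["ee_pos"],rot(st["ee_rot"]).as_matrix().round(4).tolist())
s=vision.camera("scene");t=vision.camera("top")
cv2.imwrite("pics/c2.png",np.hstack([crop(s,140,110,120,120,400,400),crop(t,371,164,120,120,400,400)]))
M=rot(st["ee_rot"]).as_matrix()
for n,d in(("scene",s),("top",t)): print(n,proj(d,[st["ee_pos"]+M@np.r_[0,0,.165],[.4557,-.2906,.005]]))
E
```

```text
time: 1.8
ee_pos: [0.4554, -0.2913, 0.2452]
ee_rot: [0.0, 0.996, 0.084, 0.0]
contact_force: [-0.5, -0.9, -0.0]
finger_gap: 0.0855
finger_force: 0.0
1.8 [ 0.45540591 -0.29133379  0.24523942] [[0.9859, 0.1674, 0.0007], [0.1674, -0.9859, -0.0006], [0.0006, 0.0007, -1.0]]
scene [[190.92117405 161.80484841]
 [200.11693649 182.61276631]]
top [[440.56819705 222.84864804]
 [430.66230495 224.49219232]]
```

View pics/c2.png

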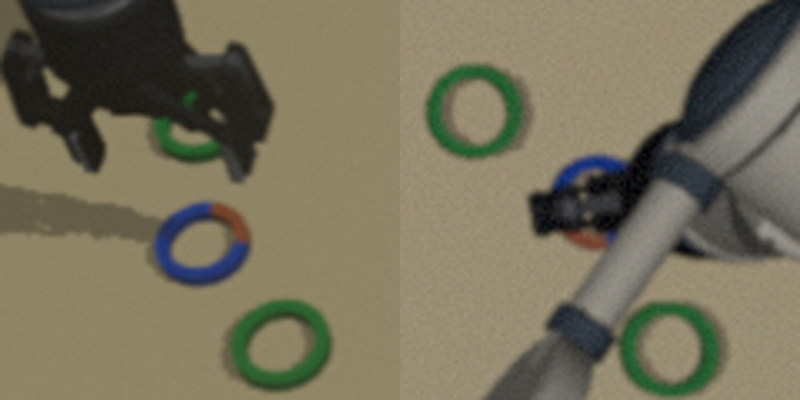

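The fingertips' midpoint in the scene view is at (190,162), which matches the prediction, and the gripper straddles the ring. I'll descend and grip.

```bash
python3 -m creep '[[1,[0,-0.5,40],[0,0,0]],[1,[0,-0.5,62],[0,0,0]],[1,[0,-0.5,76],[0,0,0]],[1,[0,-0.5,76],[0,0,0]],[1,[0,-0.5,76],[0,0,0]],[0.6,[0,-0.5,76],[0,0,0]],[0,[0,-0.5,76],[0,0,0]],[0,[0,-0.5,76],[0,0,0]],[-0.2,[0,-0.5,76],[0,0,0]],[-0.2,[0,-0.5,76],[0,0,0]],[-0.2,[0,-0.5,76],[0,0,0]],[-0.2,[0,-0.5,76],[0,0,0]]]' 80
```

```text
time: 3.4
ee_pos: [0.4564, -0.2904, 0.171]
ee_rot: [0.001, 0.996, 0.085, 0.001]
contact_force: [-0.8, 0.5, 7.4]
finger_gap: 0.0589
finger_force: 86.0
```

```bash
python3 -m creep '[[-0.2,[0,0,-2],[0,0,0]],[-0.2,[0,0,-30],[0,0,0]],[-0.2,[0,0,-80],[0,0,0]],[-0.2,[0,0,-140],[0,0,0]],[-0.2,[0,0,-160],[0,0,0]],[-0.2,[0,0,-160],[0,0,0]]]'
python3 - <<'E'
from h import *
st=arm.state()
s=vision.camera("scene");t=vision.camera("top")
p=st["ee_pos"]-[0,0,.166]; q=proj(s,p)[0];print(q,proj(t,p)); x,y=(q-[45,40]).astype(int);print(x,y)
cv2.imwrite("pics/c3.png",crop(s,x,y,90,75,720,600))
E
```

```text
time: 4.15
ee_pos: [0.456, -0.2901, 0.3302]
ee_rot: [0.001, 0.996, 0.085, 0.001]
contact_force: [0.5, 0.9, -1.1]
finger_gap: 0.0588
finger_force: 85.7
[179.84795329 135.07903207] [[452.48220771 220.28259138]]
134 95
```

View pics/c3.png

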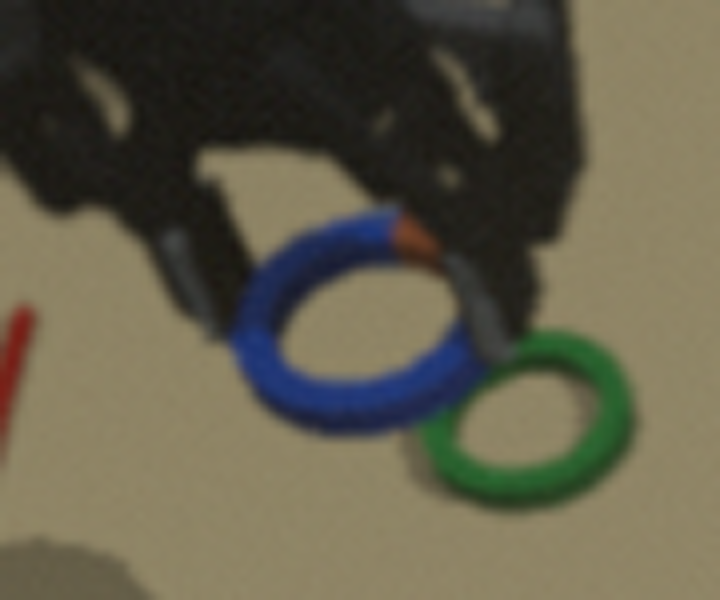

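The ring is held, with its centre at about scene (180,135), as predicted. An outline overlay will show whether it's level.

```bash
cat > ov.py <<'E'
from h import *
def blue(s,x,y,w,h):
    H=cv2.cvtColor(s["img"],cv2.COLOR_RGB2HSV)[y:y+h,x:x+w]
    return (H[...,0]>108)&(H[...,0]<130)&(H[...,1]>110)&(H[...,2]>45)
def overlay(name,tilts,zg):
    st=arm.state(); s=vision.camera("scene"); M=rot(st["ee_rot"]).as_matrix()
    p=st["ee_pos"]; c=np.array([p[0],p[1],p[2]-zg]); q=proj(s,c)[0]; x,y=(q-[24,20]).astype(int); k=8
    ims=[]; a=np.linspace(0,2*np.pi,80)
    for t in tilts:
        im=crop(s,x,y,48,40,48*k,40*k).copy()
        for r,z,col in((.031,.005,(0,255,255)),(.031,-.005,(255,255,0)),(.022,.005,(255,0,255))):
            P=np.c_[r*np.cos(a),r*np.sin(a),0*a-z]  # tool axes
            P=R.from_euler('y',t).apply(P)@M.T+c+[0,0,.005]
            cv2.polylines(im,[((proj(s,P)-[x,y]+.5)*k).astype(int)],True,col,1)
        ims.append(im)
    cv2.imwrite(name,np.hstack(ims))
E
python3 -c "
from ov import *
overlay('pics/c4.png',[0,0.15],0.171)"
```

```text
(no output)
```

View pics/c4.png

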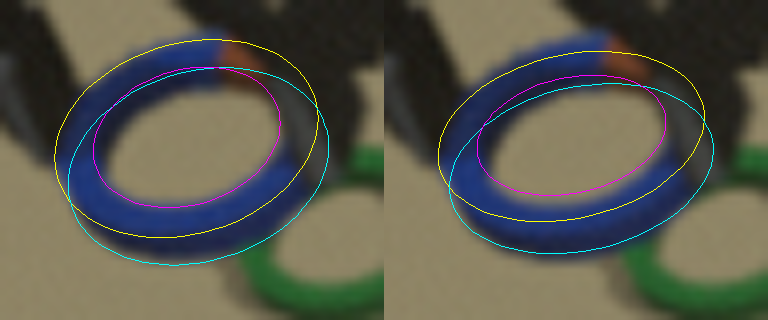

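The level outline (left panel) fits the ring, so it's level and centred. I'll carry it over the stand.

```bash
python3 -m creep '[[-0.2,[10,-40,0],[0,0,0]],[-0.2,[20,-90,0],[0,0,0]],[-0.2,[35,-145,0],[0,0,0]],[-0.2,[45,-200,0],[0,0,0]],[-0.2,[58,-255,0],[0,0,0]],[-0.2,[70,-310,0],[0,0,0]],[-0.2,[83,-365,0],[0,0,0]],[-0.2,[95,-420,0],[0,0,0]],[-0.2,[108,-475,0],[0,0,0]],[-0.2,[118,-520,0],[0,0,0]],[-0.2,[121,-536,0],[0,0,0]],[-0.2,[121,-536,0],[0,0,0]]]'
python3 -m creep '[[-0.2,[0,0,20],[0,0,0]],[-0.2,[0,0,34],[0,0,0]],[-0.2,[0,0,34],[0,0,0]],[-0.2,[0,0,34],[0,0,0]]]'
python3 - <<'E'
from h import *
st=arm.state()
s=vision.camera("scene");t=vision.camera("top")
p=st["ee_pos"]
cv2.imwrite("pics/c5.png",np.hstack([crop(s,410,180,90,90,400,400),crop(t,130,150,90,90,400,400)]))
yaw=.172;ex=np.array([np.cos(yaw),np.sin(yaw),0])
M=rot(st["ee_rot"]).as_matrix();print(p,M.round(4).tolist())
n=np.array([.4918,.26,0]); d=p-n; print("ring centre in stand x,y:",d[:2]@ex[:2]*1e3,(-d[0]*ex[1]+d[1]*ex[0])*1e3)
for nm,c in(("s",s),("t",t)): print(nm,proj(c,[n+[0,0,.098],n+52e-3*ex+[0,0,.098],p-[0,0,.166]]).round(1).tolist())
E
```

```text
time: 5.8
ee_pos: [0.4843, 0.2591, 0.3267]
ee_rot: [0.001, 0.996, 0.086, -0.002]
contact_force: [-0.1, -0.3, -0.8]
finger_gap: 0.0584
finger_force: 85.8
time: 6.3
ee_pos: [0.4847, 0.2583, 0.2948]
ee_rot: [-0.0, 0.996, 0.084, 0.0]
contact_force: [-1.2, 0.9, -0.6]
finger_gap: 0.0585
finger_force: 85.8
[0.48466241 0.25825273 0.29480866] [[0.9858, 0.1682, 0.0002], [0.1682, -0.9858, 0.0001], [0.0002, -0.0, -1.0]]
ring centre in stand x,y: -7.3313233760300385 -0.4998702953571649
s [[464.7, 233.0], [468.1, 259.9], [469.3, 220.9]]
t [[163.7, 202.7], [160.1, 176.9], [159.2, 204.9]]
```

View pics/c5.png

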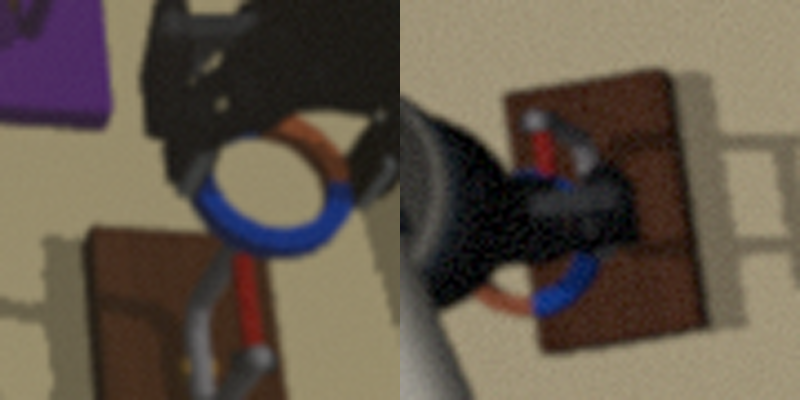

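The ring hangs level over the nose, with the gate to its spine side. Ring centre: scene ≈(472,221), top ≈(161,205). By calculation it's at stand x −7, y −0.5 mm, which is within tolerance. Lowering now.

```bash
python3 -m creep '[[-0.2,[1,0,10],[0,0,0]],[-0.2,[1,0,20],[0,0,0]],[-0.2,[1,0,26],[0,0,0]],[-0.2,[1,0,32],[0,0,0]],[-0.2,[1,0,38],[0,0,0]],[-0.2,[1,0,42],[0,0,0]],[-0.2,[1,0,42],[0,0,0]]]'
python3 - <<'E'
from h import *
st=arm.state();print(st["contact_force"],st["wrist_torque"])
s=vision.camera("scene");t=vision.camera("top")
cv2.imwrite("pics/c6.png",np.hstack([crop(s,420,190,80,80,400,400),crop(t,130,150,80,80,400,400)]))
E
```

```text
time: 7.28
ee_pos: [0.4856, 0.259, 0.2528]
ee_rot: [-0.0, 0.996, 0.085, 0.0]
contact_force: [-0.7, 0.3, 2.0]
finger_gap: 0.0586
finger_force: 86.1
[-0.66469732  0.26471437  2.04693352] [-0.02528051  0.06452441 -0.0617346 ]
```

View pics/c6.png

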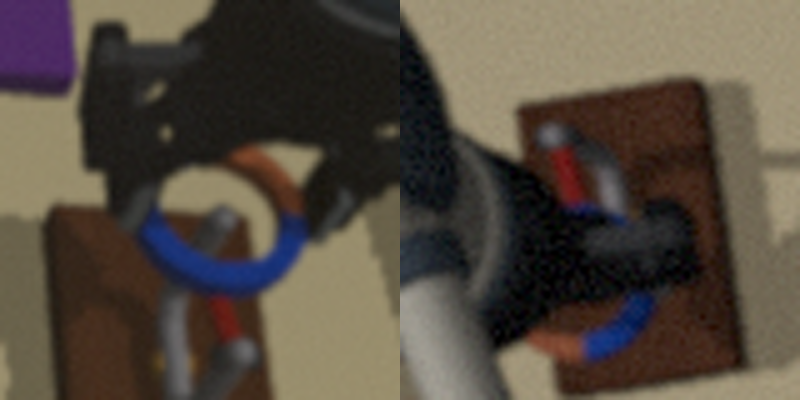

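The nose cap, at crop (228,215), sits inside the hole and the gate is starting to be pressed (2 N). I'll push on down.

```bash
python3 -m creep '[[-0.2,[0,0,6],[0,0,0]],[-0.2,[0,0,12],[0,0,0]],[-0.2,[0,0,18],[0,0,0]],[-0.2,[0,0,24],[0,0,0]],[-0.2,[0,0,30],[0,0,0]],[-0.2,[0,0,35],[0,0,0]],[-0.2,[0,0,35],[0,0,0]]]'
python3 -m creep '[[-0.2,[0,0,4],[0,0,0]],[-0.2,[0,0,8],[0,0,0]],[-0.2,[0,0,10],[0,0,0]],[-0.2,[0,0,10],[0,0,0]]]'
python3 - <<'E'
from h import *
st=arm.state();print(st["contact_force"],st["wrist_torque"],st["ee_pos"])
s=vision.camera("scene");t=vision.camera("top")
cv2.imwrite("pics/c7.png",np.hstack([crop(s,420,200,80,80,400,400),crop(t,130,150,80,80,400,400)]))
E
```

```text
time: 8.25
ee_pos: [0.4854, 0.2588, 0.2166]
ee_rot: [0.0, 0.996, 0.085, -0.0]
contact_force: [0.6, 0.1, -0.5]
finger_gap: 0.0587
finger_force: 85.8
time: 8.75
ee_pos: [0.4855, 0.2589, 0.2074]
ee_rot: [0.0, 0.996, 0.085, -0.0]
contact_force: [0.1, 1.1, -0.2]
finger_gap: 0.0588
finger_force: 85.8
[ 0.12620742  1.12349168 -0.18462815] [ 0.02194941 -0.00470138 -0.01671568] [0.4854761  0.25887916 0.20743978]
```

View pics/c7.png

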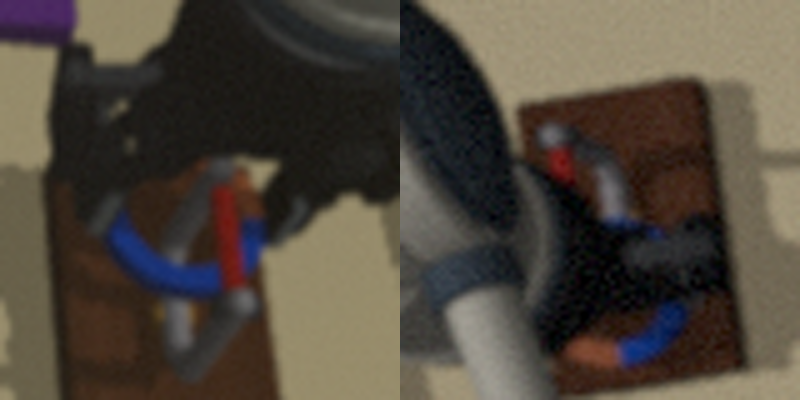

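The red gate is level again above the ring, from scene (220,165) to (240,300) in the crop, and the force is down to about zero. I'll release and retreat upward.

```bash
python3 -m creep '[[0.5,[0,0,0],[0,0,0]],[0.8,[0,0,0],[0,0,0]],[1,[0,0,0],[0,0,0]],[1,[0,0,0],[0,0,0]],[1,[0,0,0],[0,0,0]],[1,[0,0,0],[0,0,0]],[1,[0,0,-15],[0,0,0]],[1,[0,0,-50],[0,0,0]],[1,[0,0,-100],[0,0,0]],[1,[0,0,-150],[0,0,0]],[1,[0,0,-150],[0,0,0]]]'
python3 -m creep '[[1,[-60,60,0],[0,0,0]],[1,[-60,120,0],[0,0,0]],[1,[-60,170,0],[0,0,0]],[1,[-60,200,0],[0,0,0]],[1,[-60,200,0],[0,0,0]],[1,[-60,200,0],[0,0,0]]]'
python3 - <<'E'
from h import *
s=vision.camera("scene");t=vision.camera("top")
cv2.imwrite("pics/c8.png",np.hstack([crop(s,410,200,80,100,400,500),crop(t,140,150,80,100,400,500)]))
E
```

```text
time: 10.22
ee_pos: [0.4857, 0.2591, 0.365]
ee_rot: [-0.002, 0.996, 0.085, 0.005]
contact_force: [0.5, 0.3, -0.8]
finger_gap: 0.0856
finger_force: 0.0
time: 10.98
ee_pos: [0.4601, 0.0521, 0.3575]
ee_rot: [-0.0, 0.996, 0.085, -0.0]
contact_force: [-0.4, 0.2, -0.1]
finger_gap: 0.0857
finger_force: 0.0
```

View pics/c8.png

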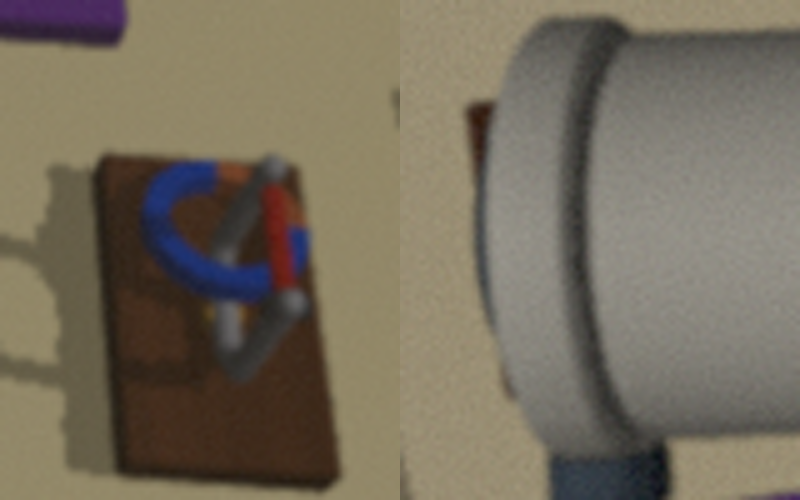

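The ring lies low around the nose under the shut red gate, and the arm is clear of it. Handing in.

```bash
python3 -c "
from rig import arm
print(arm.hand_in())"
```

```text
the job is handed in; nothing more can be done
None
```

The blue ring is clipped onto the wooden stand's snap hook: it lies low around the nose with the red gate shut above it. The white ring was not touched, and the job was handed in at about 11 s.

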